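# Check-weigh the long connector

## Robot

A 7-joint arm with a two-finger parallel gripper is mounted at the origin on the work surface. World frame = base frame: x ahead of the robot, y to its left, z up, the work surface at z = 0. Lengths are in m, angles in rad, forces in N, time in s.
With the tool pointing down it reaches from about 0.4 to 0.85 m from the base axis. Payload 4.5 kg.
Tool frame: the origin (TCP) lies midway between the tips of the shut fingers; the grasp point (between the pads) lies 19 mm behind it; z points along the fingers, y is the direction in which the jaws open and shut (so a half turn about z gives the same grasp; the last joint's range is limited). The gripper opens to 88 mm and grips with 3 to 60 N. Pads are 18 mm wide; open, the fingers measure 123 mm over their backs; the gripper's body (75 mm by 187 mm) begins 45 mm behind the grasp point.
Start: joints at [1.186, 0.689, -0.195, 1.565, 0.157, 0.902, -0.215], TCP at [0.254, -0.571, 0.206] pointing down, gripper open.
Joint ranges: [-3.01, 3.01], [-0.46, 2.08], [-1.47, 1.51], [0.13, 2.56], [-1, 4.14], [0.04, 2.09], [-2.66, 2.66]. Speed limits (rad/s): [2.57, 2.57, 3.14, 3.14, 3.14, 3.14, 3.14].

## Interface

Orientations are given as a unit quaternion [x, y, z, w].
In Python, from plant import r, viewer gives the robot as it stands.
- The arm moves only by the tool play_rows, never from a script. Its argument "commands" is a list of rows, each an object with "delta_rot": the turn, a rotation vector about the tool's x, y, z normalised to -1 to 1, where 1 is pi rad, a list of three; "travel": the shift along the tool's x, y, z normalised to -1 to 1, where 1 is 15 cm, a list of three; "gripper": the opening, from -1 (shut) to 1 (fully open). In form: [{"delta_rot": [wx, wy, wz], "travel": [x, y, z], "gripper": gripper}, ...]. A call has 1 to 12 rows; each row is the pose to reach, as a shift and turn from the pose commanded when the call began, along the tool's axes at that moment, turning the shorter way round; what a row does not reach only later rows make up. A row lasts 1/8 s, in which the tool goes at most 62.5 mm and 10.7 degrees, less where a joint would pass 70% of its speed; a pose out of reach is approached as far as the arm can. A call with a number of a shift or a turn outside -1 to 1 is refused whole. A call with a gripper value outside its range is refused whole. The fingers move at their own pace and stop on an object; "force" is the grip in N (left out, the last holds). Time passes only in rows, so rows that repeat a pose let the fingers close. It gives the time, the measured TCP pose, the force and the opening at its end, in the units of the state.
- r.get_state(): the state, without advancing time (a new reading comes with each control period).
- viewer.snapshot(name): name is "scene" or "top" or "wrist"; returns a dict with "color" (384x512x3 uint8, red, green, blue), "z_map" (384x512 float32, m along the optical axis (not along the pixel's ray), 0 where there is no reading), "fx", "fy", "cx", "cy" (pixels), "origin" and "attitude" of the camera in the world. Camera axes: x right, y up, looking along -z (the intrinsics and any distortion apply to the point x, -y, -z); pixel columns grow to the right and rows downward; lengths in m; the calibration is good to about 2 mm. A picture is of the moment at which its call begins.
- r.finish_job(): hands the job in, once; it reports no verdict.
Trained networks look in the newest picture that a camera, given by its name, has taken for a name from the list of things; names that differ only in an ending like _2 or _b are one class to them, and where a whole thing is asked for, a point or a joint stands for the part that bears it (a point fixed in the world has none). Each returns a list of dicts, best first, with "conf" (0 to 1); they miss things now and then, are a little off and sometimes report something else, mostly with a low value. They report only what shows in the picture. A call takes as long as a camera call. They do not tell look-alikes from the thing itself.
- viewer.outline_of(camera, label): "pixels" (384x512 bool, what is visible of it) and "at" ([column, row] in pixels, amid what is visible of it).
- viewer.pinpoint(camera, label): "at" ([column, row] in pixels: a listed point, or the origin of a listed thing).
The state is a dict: "clock": time; "q": joint angles; "qd": joint speeds; "joint_torque": joint torques, N m; "tool_pos": TCP position; "eef_rot": TCP orientation; "contact_force": force on the tool from outside, world axes, zero at the start; "moment": the same for the moment, N m; "opening": opening from 0.0 (shut) to 1.0 (fully open).
Only numpy, scipy, OpenCV 4.12 (cv2) and the standard library are available. Lean on these libraries where they do the work, as an engineer would, in place of code of your own. Each camera call takes 0.05 s, during which the arm holds its last target. There are 200 camera calls.

## Task

Pick the one long four-screw brass connector out of the slanted crate and lay it flat in the middle of the bare half of the spring scale's plate, beside the carton. Set it down gently on the springy plate: do not let it drop onto it and do not push the plate down hard with it. Leave the other parts in the crate.

Things in the scene. Friction and masses are not known exactly. Their poses are not given: they have to be found in the camera images.
- connector_center (a point): The target: the LONG brass screw connector, a square block 110 x 26 x 26 mm, about 0.36 kg, four round screw heads in a row on top (3 mm proud), a dark bore in each end. Point: its centre, 13 mm above its underside; x along its length, z out of its top. It lies on the crate's slanted floor, roughly up and down the slope, in one of three side-by-side places of the lower half.
- crate_in (a point): Grey crate fixed on a stand, its floor slanting 16 degrees: it rises along +x (away from the robot) of this point's frame, itself level. Point: centre of the inner floor, 80 mm above the table. Inside 240 mm up the slope x 280 mm across; walls 50 mm high, 5 mm thick; a 10 mm high rib crosses the floor 10 mm uphill of its middle. Crate and scale may each stand left or right.
- short_center (a point): Short brass connector, 60 x 26 x 26 mm, two screw heads. It lies loose in the crate and must stay in the crate. Point: its centre.
- link_center (a point): Flat brass link bar with two holes, 110 x 26 x 10 mm, no screws. It lies loose in the crate and must stay in the crate. Point: its centre.
- tee_center (a point): Brass tee pipe fitting, 70 mm across, 30 mm high, in the crate's upper half. It lies loose in the crate and must stay in the crate. Point: its centre.
- short2_center (a point): Another short brass connector, 60 x 26 x 26 mm, two screw heads, lying across the crate's upper half. It lies loose in the crate and must stay in the crate. Point: its centre.
- lug_center (a point): Brass cable lug, about 75 mm long, 18 mm high, in the crate's upper half. It lies loose in the crate and must stay in the crate. Point: its centre.
- scale: Spring scale, green housing 200 x 200 x 75 mm, fixed. Origin: centre of its underside, z up. Above it a steel plate 260 x 260 mm sinks on a spring under load (1 N per mm, up to 30 mm). An open carton of stock, 220 x 100 x 50 mm high, is fixed on the plate's +y half; the -y half is bare. The plate's post is clamped at any height: the plate's top is 115 to 205 mm above the table, not measured.
- scale_spot (a point): Middle of the bare half of the scale's plate, 65 mm to -y of the plate's centre. The point is fixed to the housing: its x, y and yaw are the plate's, but its height, 203 mm, is that of the plate's top with the post at its highest. The real plate lies 0 to 85 mm lower, differently each time.
Things that resemble listed ones, but are neither listed nor needed, are in the scene too. Leave any green or red look-alike of the part that bears lug_center alone.

How it is judged:
By the outcome, as a careful person would: the job done as asked, in the order asked, and still so for the second after the job is handed in, with the robot touching nothing.
It also fails if it takes over 54 s, if anything falls off the work surface, if the arm or the gripper's body presses on something with over 40 N, if the wrist force passes 120 N, or if a joint passes its speed limit or range.

## Working session

There is one attempt and no reset: what is moved stays moved. The work goes in short steps, Python scripts to look and compute and a tool call to move; the robot and the scene stay as the last step left them, time stands still between calls to the robot, and variables do not carry over. Pictures are saved under pics/ and viewed, about 8 in all and at most 12, crops included, and the job is handed in when it is done.

Besides the shell and the picture viewer there is one more tool, called after ">>>" in YAML: its name, and indented under it one key for each argument. play_rows: Moves the arm, as the interface text tells. Its arguments: {"type":"object","properties":{"commands":{"type":"array","items":{"type":"object","properties":{"delta_rot":{"type":"array","items":{"type":"number","minimum":-1,"maximum":1}},"travel":{"type":"array","items":{"type":"number","minimum":-1,"maximum":1}},"gripper":{"type":"number"}}}},"force":{"type":"number"}},"required":["commands"]}

```bash
ls; mkdir -p pics
cat > h.py <<'E'
import numpy as np, cv2
from scipy.spatial.transform import Rotation as R
from plant import r, viewer
def rot(a):
    a=np.array(a,float)
    return a if a.shape==(3,3) else R.from_quat(a).as_matrix()
def cloud(s):
    z=s["z_map"]; v,u=np.mgrid[0:z.shape[0],0:z.shape[1]]
    p=np.stack([(u-s["cx"])/s["fx"]*z,-(v-s["cy"])/s["fy"]*z,-z],-1)
    w=p@rot(s["attitude"]).T+np.array(s["origin"]); w[z<=0]=np.nan
    return w
E
python3 - <<'E'
from h import *
for c in ("scene","top"):
    s=viewer.snapshot(c); print(c,{k:v for k,v in s.items() if k not in("color","z_map")})
    cv2.imwrite(f"pics/{c}.png",s["color"][:,:,::-1]); np.savez(f"/tmp/{c}.npz",w=cloud(s))
    w=cloud(s)
    for n in ["connector_center","crate_in","short_center","link_center","scale_spot","scale","lug_center"]:
        for d in viewer.pinpoint(c,n)[:3]:
            a=np.array(d["at"]); u,v=np.round(a).astype(int)
            print(n,round(d["conf"],2),a.round(1),w[v,u].round(3) if 0<=v<384 and 0<=u<512 else None)
print(r.get_state())
E
```

```text
pics
scene {'fx': 389.22068572249526, 'fy': 389.22068572249526, 'cx': 249.35379142797234, 'cy': 197.34884995212263, 'origin': array([ 1.07040566, -0.04314316,  0.95031874]), 'attitude': array([0.18174465, 0.19423905, 0.71868034, 0.64244738])}
connector_center 0.8 [223.1 182.8] [ 0.524 -0.162  0.092]
connector_center 0.69 [187.7 198.5] [ 0.571 -0.248  0.078]
crate_in 0.58 [189.1 200. ] [ 0.579 -0.244  0.08 ]
short_center 0.78 [190.1 184.7] [ 0.543 -0.246  0.097]
link_center 0.66 [165.8 183. ] [ 0.532 -0.315  0.076]
scale_spot 0.8 [359.9 201.7] [0.572 0.18  0.143]
scale 0.7 [364.5 245.7] [0.689 0.184 0.147]
lug_center 0.63 [151.2 209.8] [ 0.637 -0.322  0.115]
lug_center 0.62 [107.5 231.7] [ 0.659 -0.457  0.005]
lug_center 0.6 [123.8 183.6] [ 0.506 -0.456  0.006]
top {'fx': 385.4578075047342, 'fy': 385.4578075047342, 'cx': 250.4931096490666, 'cy': 188.9072890115142, 'origin': array([ 0.5043735 , -0.07191809,  1.04474076]), 'attitude': array([ 0.02871662, -0.02936585, -0.70574017,  0.70727916])}
connector_center 0.62 [288.4 210.6] [ 0.528 -0.166  0.089]
crate_in 0.59 [317.8 187.4] [ 0.58
[... 468 characters left out ...]
324  0.099]
{'clock': 0.8, 'q': array([ 1.18581489,  0.68908776, -0.19460837,  1.5652934 ,  0.15729845,
        0.90251464, -0.21508588]), 'qd': array([-0.00028098, -0.00013269, -0.00037579,  0.00030292, -0.00024565,
       -0.00062007, -0.00085645]), 'joint_torque': array([-4.53909743e-04, -5.27452147e+01, -1.26652971e+00, -1.53740430e+01,
       -5.18221885e-02, -7.38722447e-04,  4.26695146e-05]), 'tool_pos': array([ 0.25419259, -0.57100166,  0.20635234]), 'eef_rot': array([9.78153463e-01, 2.07884103e-01, 1.58125436e-05, 3.75355851e-05]), 'contact_force': array([-0.32936184,  0.37660621, -0.15758509]), 'moment': array([-0.01520688, -0.00660902,  0.01108698]), 'opening': 1.0029913795911458}
```

View pics/scene.png

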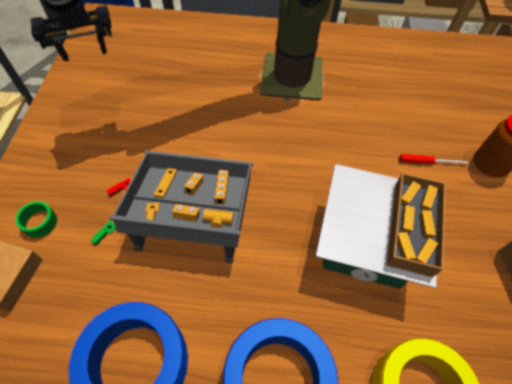

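Run:
```python
import cv2
a=cv2.imread("pics/top.png")[130:270,240:430]; cv2.imwrite("pics/topcrop.png",cv2.resize(a,None,fx=4,fy=4,interpolation=cv2.INTER_CUBIC))
```

```text
(no output)
```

View pics/topcrop.png

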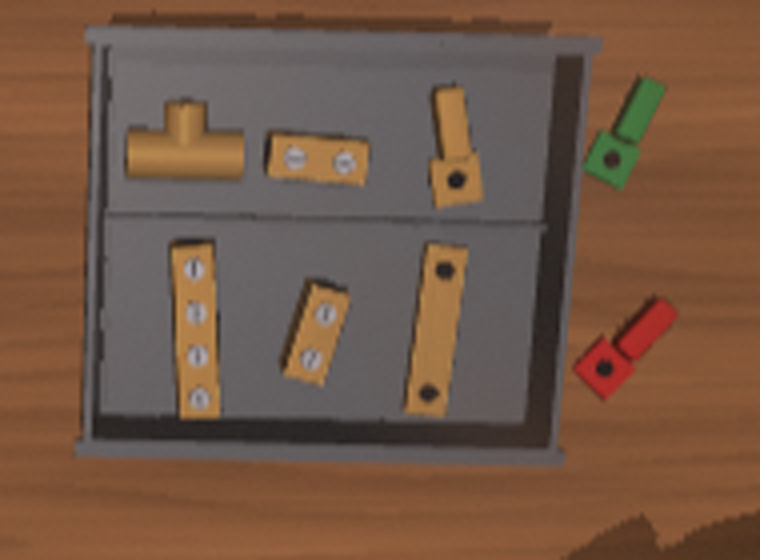

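View pics/top.png

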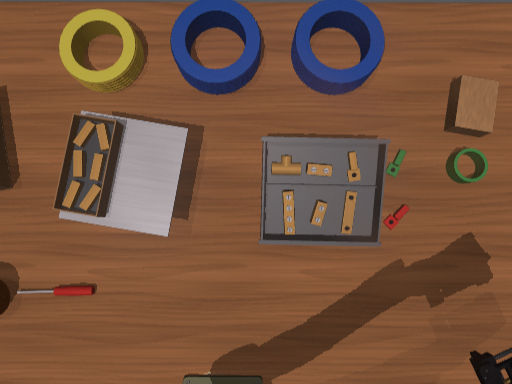

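The top view shows the four-screw long connector at (288,211), crop left. The two-screw short one at (318,213) and the holed, screwless link bar at (348,213) are not it. The crop confirms the four screw heads. The plate is at top-view (150,175), with its bare half to the right of the carton.

Run:
```python
from h import *
def plane(P,it=300,t=.003):
    rng=np.random.default_rng(0);best=None
    for _ in range(it):
        q=P[rng.choice(len(P),3,False)];n=np.cross(q[1]-q[0],q[2]-q[0])
        if np.linalg.norm(n)<1e-9: continue
        n/=np.linalg.norm(n); m=abs((P-q[0])@n)<t
        if best is None or m.sum()>best.sum(): best=m
    c=P[best].mean(0); n=np.linalg.svd(P[best]-c)[2][2]; n*=np.sign(n[2]); return c,n,best
for c in("scene","top"):
    w=np.load(f"/tmp/{c}.npz")["w"]; P=w.reshape(-1,3); P=P[~np.isnan(P[:,0])]
    Q=P[(abs(P[:,0]-.58)<.10)&(abs(P[:,1]+.24)<.11)&(P[:,2]>.03)]
    ce,n,b=plane(Q); print(c,"floor",ce.round(4),n.round(4),"tilt",np.degrees(np.arccos(n[2])).round(2),"dir",np.degrees(np.arctan2(-n[1],-n[0])).round(2),"z@.58,-.243",ce[2]-(n[0]*(.58-ce[0])+n[1]*(-.243-ce[1]))/n[2])
    K=P[(abs(P[:,0]-.525)<.075)&(abs(P[:,1]+.166)<.03)]; h=(K-ce)@n
    T=K[(h>.020)&(h<.034)]; 
    print("h",np.percentile(h[h>.015],[5,25,50,75,95]).round(4),len(T))
    m,(l,wd),a=cv2.minAreaRect(T[:,:2].astype(np.float32)); print("rect",m,l,wd,a,T.mean(0).round(4))
    box=cv2.boxPoints((m,(l,wd),a)); print(box.round(4).tolist())
    # scale
    S=P[(abs(P[:,0]-.61)<.2)&(abs(P[:,1]-.2)<.22)&(P[:,2]>.1)&(P[:,2]<.21)]
    ce,n,b=plane(S); B=S[b]; print("plate",ce.round(4),n.round(3),np.percentile(B[:,2],[5,50,95]).round(4),len(B))
    hull=cv2.minAreaRect(B[:,:2].astype(np.float32)); print(hull, cv2.boxPoints(hull).round(3).tolist())
    C=S[(S[:,2]>ce[2]+.040)]; hull=cv2.minAreaRect(C[:,:2].astype(np.float32)); print("carton",hull, cv2.boxPoints(hull).round(3).tolist(),C[:,2].max())
    W=P[(abs(P[:,0]-.58)<.2)&(abs(P[:,1]+.24)<.19)&(P[:,2]>.05)]; hull=cv2.minAreaRect(W[:,:2].astype(np.float32)); print("crate",hull)
```

```text
scene floor [ 0.5702 -0.2446  0.0766] [-0.2784  0.0082  0.9604] tilt 16.17 dir -1.69 z@.58,-.243 0.07943411526440261
h [0.0188 0.0254 0.0272 0.0338 0.0502] 373
rect (0.5179319381713867, -0.17195557057857513) 0.058259516954422 0.11982700228691101 83.18460845947266 [ 0.5143 -0.1662  0.0876]
[[0.45500001311302185, -0.19380000233650208], [0.5740000009536743, -0.20800000429153442], [0.5809000134468079, -0.1500999927520752], [0.461899995803833, -0.13590000569820404]]
plate [0.6279 0.1807 0.1458] [-0.  0.  1.] [0.1436 0.1458 0.1479] 6603
((0.6172369718551636, 0.22625693678855896), (0.2599048912525177, 0.26231649518013), 80.4600830078125) [[0.4659999907016754, 0.11999999731779099], [0.7250000238418579, 0.07599999755620956], [0.7680000066757202, 0.3330000042915344], [0.5090000033378601, 0.37599998712539673]]
carton ((0.6296308636665344, 0.2975844144821167), (0.10191044956445694, 0.22199800610542297), 80.30015563964844) [[0.5120000243186951, 0.26600000262260437], [0.7300000190734863, 0.2290000021457672], [0.7480000257492065, 0.32899999618530273], [0.5289999842643738, 0.367000013589859]] 0.1994
[... 653 characters left out ...]
6 0.1449 0.147 ] 6894
((0.618440568447113, 0.22539709508419037), (0.25982576608657837, 0.26047593355178833), 80.26083374023438) [[0.46799999475479126, 0.11900000274181366], [0.7250000238418579, 0.07500000298023224], [0.7689999938011169, 0.3310000002384186], [0.5120000243186951, 0.375]]
carton ((0.6304901242256165, 0.2969370484352112), (0.1019701138138771, 0.2204129695892334), 80.56535339355469) [[0.5130000114440918, 0.26499998569488525], [0.7310000061988831, 0.2290000021457672], [0.7480000257492065, 0.32899999618530273], [0.5299999713897705, 0.36500000953674316]] 0.19860463235033954
crate ((0.5730048418045044, -0.24428439140319824), (0.29980337619781494, 0.25334432721138), 88.91656494140625)
```

```bash
cat >> h.py <<'E'
def grasp_pose(c,axis,n,back):
    """TCP pose: x along axis, z = -n; TCP is `back` m along n from c."""
    z=-n/np.linalg.norm(n); x=axis-(axis@z)*z; x/=np.linalg.norm(x)
    return c+back*(-z), R.from_matrix(np.stack([x,np.cross(z,x),z],1))
def rel(p,q,p0,q0):
    """target p,q (Rotation) from p0,q0 -> travel (unit 15cm), delta_rot (unit pi)"""
    return (q0.inv().apply(p-p0)/.15).round(4),((q0.inv()*q).as_rotvec()/np.pi).round(4)
E
python3 - <<'E'
from h import *
nn=np.array([-.2765,.0078,.961]); nn/=np.linalg.norm(nn)
for c in("scene","top"):
    w=np.load(f"/tmp/{c}.npz")["w"]; im=cv2.imread(f"pics/{c}.png"); hsv=cv2.cvtColor(im,cv2.COLOR_BGR2HSV)
    F=np.array([.5826,-.2407,.0788]); h=(w-F)@nn
    m=(abs(w[...,0]-.525)<.085)&(abs(w[...,1]+.166)<.034)&(h>.014)&(h<.036)&(im[...,2].astype(int)-im[...,0]>50)
    m|=(abs(w[...,0]-.525)<.05)&(abs(w[...,1]+.166)<.006)&(h>.014)&(h<.036)
    n,lab,st,_=cv2.connectedComponentsWithStats(m.astype(np.uint8)); m=lab==1+st[1:,4].argmax()
    m&=(h>.0205)
    T=w[m]; ex=np.array([1,0,0])-nn*nn[0]; ex/=np.linalg.norm(ex); ey=np.cross(nn,ex)
    uv=np.stack([(T-F)@ex,(T-F)@ey],1); re=cv2.minAreaRect(uv.astype(np.float32)); print(c,len(T),np.median(h[m]),re)
    bx=cv2.boxPoints(re); print((F+np.array(re[0])@np.stack([ex,ey])+.026*nn).round(4))
E
```

```text
scene 295 0.027566449787652277 ((-0.05674610286951065, 0.07387464493513107), (0.1221691220998764, 0.02594562992453575), 3.311706781387329)
[ 0.5209 -0.1668  0.0875]
top 428 0.02677456765387905 ((-0.05242707580327988, 0.07335597276687622), (0.10911533981561661, 0.025567561388015747), 3.229616641998291)
[ 0.525  -0.1673  0.0887]
```

Run:
```python
from h import *
s=r.get_state(); p0=s["tool_pos"]; q0=R.from_quat(s["eef_rot"])
nn=np.array([-.2765,.0078,.961]); nn/=np.linalg.norm(nn)
ex=np.array([1,0,0])-nn*nn[0]; ex/=np.linalg.norm(ex); ey=np.cross(nn,ex); a=np.radians(3.2); ax=np.cos(a)*ex+np.sin(a)*ey
c=np.array([.524,-.167,.0883])
p,q=grasp_pose(c,ax,nn,.10); print(p,q.as_quat()); print(rel(p,q,p0,q0))
```

```text
[ 0.49635047 -0.16622001  0.18439836] [0.98979582 0.0282143  0.13944727 0.00791511]
(array([ 2.5723, -1.8088,  0.1463]), array([-0.0236,  0.0865,  0.1144]))
```

>>> play_rows:
  commands:
    - {"travel": [0.3,-0.2,-0.35],"delta_rot": [0,0,0],"gripper": 0.2}
    - {"travel": [0.6,-0.4,-0.4],"delta_rot": [0,0,0],"gripper": 0.2}
    - {"travel": [0.9,-0.65,-0.4],"delta_rot": [0,0,0],"gripper": 0.2}
    - {"travel": [0.9,-0.65,-0.4],"delta_rot": [0,0,0],"gripper": 0.2}
  force: 30

```text
clock: 1.3
tool_pos: [0.3416, -0.4218, 0.2671]
eef_rot: [0.977, 0.213, 0.001, -0.001]
contact_force: [0.3, -0.3, 0.1]
opening: 0.6
```

>>> play_rows:
  commands:
    - {"travel": [0.3,-0.2,0],"delta_rot": [0,0,0.04],"gripper": 0.2}
    - {"travel": [0.6,-0.4,0],"delta_rot": [0,0,0.08],"gripper": 0.2}
    - {"travel": [0.9,-0.6,0],"delta_rot": [0,0,0.11],"gripper": 0.2}
    - {"travel": [0.9,-0.6,0],"delta_rot": [0,0,0.11],"gripper": 0.2}

```text
clock: 1.8
tool_pos: [0.4276, -0.286, 0.2664]
eef_rot: [0.999, 0.041, 0.001, -0.001]
contact_force: [-0.3, -0.2, -0.8]
opening: 0.602
```

```bash
cat > g.py <<'E'
from h import *
nn=np.array([-.2765,.0078,.961]); nn/=np.linalg.norm(nn)
ex=np.array([1,0,0])-nn*nn[0]; ex/=np.linalg.norm(ex); ey=np.cross(nn,ex); a=np.radians(3.2); ax=np.cos(a)*ex+np.sin(a)*ey
c=np.array([.524,-.167,.0883])
if __name__=="__main__":
    s=r.get_state(); p0=s["tool_pos"]; q0=R.from_quat(s["eef_rot"]); print(s["clock"],p0,s["opening"],s["contact_force"])
    for b in(.10,-.022): print(rel(*grasp_pose(c,ax,nn,b),p0,q0))
E
python3 g.py
```

```text
1.8 [ 0.42757148 -0.28595091  0.26641946] 0.6022805454101332 [-0.30751381 -0.2155834  -0.8211535 ]
(array([ 0.521 , -0.7575,  0.5488]), array([-0.0091,  0.0882,  0.0077]))
(array([ 0.7432, -0.7317,  1.3308]), array([-0.0091,  0.0882,  0.0077]))
```

>>> play_rows:
  commands:
    - {"travel": [0.25,-0.38,0.1],"delta_rot": [-0.005,0.045,0.004],"gripper": 0.2}
    - {"travel": [0.52,-0.75,0.35],"delta_rot": [-0.009,0.088,0.008],"gripper": 0.2}
    - {"travel": [0.52,-0.75,0.54],"delta_rot": [-0.009,0.088,0.008],"gripper": 0.2}
    - {"travel": [0.52,-0.75,0.54],"delta_rot": [-0.009,0.088,0.008],"gripper": 0.2}
    - {"travel": [0.52,-0.75,0.54],"delta_rot": [-0.009,0.088,0.008],"gripper": 0.2}

```text
clock: 2.42
tool_pos: [0.4945, -0.1745, 0.1861]
eef_rot: [0.99, 0.023, 0.139, 0.01]
contact_force: [-0.2, -0.3, -0.1]
opening: 0.599
```

```bash
python3 g.py
python3 - <<'E'
from h import *
s=viewer.snapshot("wrist"); cv2.imwrite("pics/w1.png",s["color"][:,:,::-1]); w=cloud(s); np.savez("/tmp/wrist.npz",w=w)
for k in ("connector_center",):
    for d in viewer.outline_of("wrist",k)[:2]:
        from g import *
        m=d["pixels"]; T=w[m]; T=T[~np.isnan(T[:,0])]; F=c-.026*nn; h=(T-F)@nn; T=T[(h>.019)&(h<.034)]
        uv=np.stack([(T-c)@ex,(T-c)@ey],1).astype(np.float32); print(d["conf"],d["at"],len(T),np.median((T-c)@nn),cv2.minAreaRect(uv))
E
```

```text
2.425 [ 0.49445021 -0.17454484  0.18613089] 0.5994078891882638 [-0.16780739 -0.31506889 -0.09885242]
(array([ 0.0116, -0.0552,  0.0138]), array([ 0.0019,  0.0006, -0.0034]))
(array([ 0.0133, -0.06  ,  0.8271]), array([ 0.0019,  0.0006, -0.0034]))
0.79 [249.4, 174.8] 2446 -0.0010562653056019663 ((-0.0003793947398662567, 0.00016432441771030426), (0.10993371903896332, 0.0259011909365654), 3.4252138137817383)
```

View pics/w1.png

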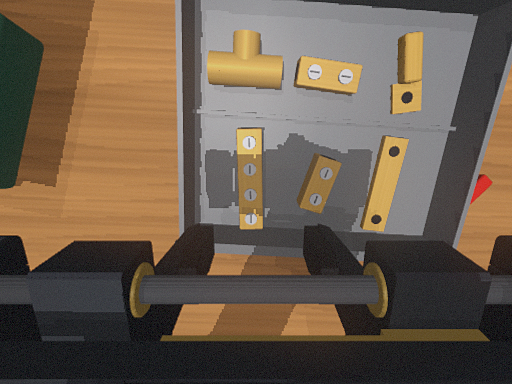

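The wrist view shows the four-screw connector at (249,180), clear of its neighbours. The wrist measurement (110 x 26 mm) agrees with the earlier estimate to within 1 mm. I'll correct sideways and descend partway.

>>> play_rows:
  commands:
    - {"travel": [0.012,-0.055,0.0],"delta_rot": [0.002,0,-0.003],"gripper": 0.2}
    - {"travel": [0.012,-0.055,0.2],"delta_rot": [0.002,0,-0.003],"gripper": 0.2}
    - {"travel": [0.012,-0.055,0.4],"delta_rot": [0.002,0,-0.003],"gripper": 0.2}
    - {"travel": [0.012,-0.055,0.4],"delta_rot": [0.002,0,-0.003],"gripper": 0.2}
    - {"travel": [0.012,-0.055,0.4],"delta_rot": [0.002,0,-0.003],"gripper": 0.2}

```text
clock: 3.15
tool_pos: [0.5122, -0.1646, 0.1289]
eef_rot: [0.99, 0.029, 0.139, 0.007]
contact_force: [-0.6, 0.4, 0.3]
opening: 0.601
```

```bash
python3 g.py
```

```text
3.15 [ 0.51215541 -0.1645628   0.12889729] 0.6005874473348312 [-0.60724998  0.43409288  0.29932056]
(array([-0.0004,  0.0131, -0.3847]), array([-0.0008,  0.0006,  0.0002]))
(array([0.001 , 0.0151, 0.4287]), array([-0.0008,  0.0006,  0.0002]))
```

>>> play_rows:
  commands:
    - {"travel": [0,0.014,0.15],"delta_rot": [0,0,0],"gripper": 0.2}
    - {"travel": [0,0.014,0.3],"delta_rot": [0,0,0],"gripper": 0.2}
    - {"travel": [0,0.014,0.4],"delta_rot": [0,0,0],"gripper": 0.2}
    - {"travel": [0,0.014,0.425],"delta_rot": [0,0,0],"gripper": 0.2}
    - {"travel": [0,0.014,0.425],"delta_rot": [0,0,0],"gripper": 0.2}
    - {"travel": [0,0.014,0.425],"delta_rot": [0,0,0],"gripper": 0.2}

```text
clock: 3.9
tool_pos: [0.5368, -0.1712, 0.0761]
eef_rot: [0.991, 0.032, 0.131, 0.005]
contact_force: [0.0, -1.4, 1.1]
opening: 0.6
```

```bash
python3 g.py
```

```text
3.9 [ 0.53677559 -0.17115368  0.07614498] 0.6003440316727697 [ 0.02635164 -1.36829298  1.05195497]
(array([-0.0697, -0.037 , -0.767 ]), array([-0.0026,  0.005 ,  0.0022]))
(array([-0.0568, -0.0303,  0.0462]), array([-0.0026,  0.005 ,  0.0022]))
```

```bash
python3 g.py
python3 - <<'E'
from h import *
s=r.get_state(); print(s["q"].round(3),s["qd"].round(3),s["joint_torque"].round(2),s["moment"])
s=viewer.snapshot("wrist"); cv2.imwrite("pics/w2.png",s["color"][:,:,::-1])
s=r.get_state(); print(s["q"].round(3),s["qd"].round(3),s["contact_force"],s["tool_pos"])
E
```

```text
3.9 [ 0.53677559 -0.17115368  0.07614498] 0.6003440316727697 [ 0.02635164 -1.36829298  1.05195497]
(array([-0.0697, -0.037 , -0.767 ]), array([-0.0026,  0.005 ,  0.0022]))
(array([-0.0568, -0.0303,  0.0462]), array([-0.0026,  0.005 ,  0.0022]))
[ 0.373  0.758 -0.164  2.128  1.423  0.044 -2.655] [ 0.028  0.103 -0.041 -0.044  1.537 -0.006 -0.058] [ -0.16 -46.88  -0.83  -6.07  -1.13  -0.5   -1.85] [ 0.00518903  0.2112732  -1.0016913 ]
[ 0.373  0.759 -0.164  2.128  1.428  0.044 -2.648] [-0.003 -0.01   0.006  0.011 -0.3   -0.004 -0.058] [ 0.63091888  0.42092008 -0.16462986] [ 0.53691454 -0.17095144  0.07561707]
```

View pics/w2.png

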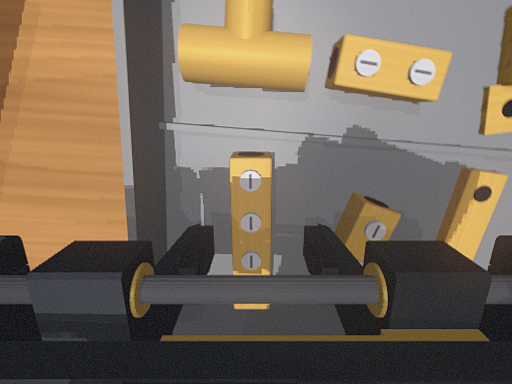

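Not contact: joint 6 has run into its lower limit (0.04) and joint 7 is near its own, so this is a wrist singularity. I'll back up and approach with less pitch (about 10°). Pitch about the jaw axis doesn't affect the grasp, and I can undo it when placing.

```bash
cat > g2.py <<'E'
from g import *
def pose(back,tilt=10.):
    """grasp at reduced tilt; back = TCP clearance along tool beyond grasp"""
    nt=R.from_rotvec(ey*np.radians(16.06-tilt)).apply(nn)
    x=R.from_rotvec(ey*np.radians(16.06-tilt)).apply(ax)
    G=c-.003*nn
    return grasp_pose(G,x,nt,-.019+back)
if __name__=="__main__":
    s=r.get_state(); p0=s["tool_pos"]; q0=R.from_quat(s["eef_rot"]); print(s["clock"],p0.round(4),s["opening"],s["contact_force"].round(1),s["q"].round(3))
    for b in(.065,0): print(b,*rel(*pose(b),p0,q0), (-q0.as_matrix()[:,2]).round(3))
E
python3 g2.py
```

```text
3.95 [ 0.5369 -0.171   0.0756] 0.600075525243887 [ 0.6  0.4 -0.2] [ 0.373  0.759 -0.164  2.128  1.428  0.044 -2.648]
0.065 [-0.0311 -0.0311 -0.3895] [-0.0006 -0.0285  0.0063] [-0.26   0.     0.965]
0 [-0.0699 -0.0307  0.0421] [-0.0006 -0.0285  0.0063] [-0.26   0.     0.965]
```

>>> play_rows:
  commands:
    - {"travel": [0,0,-0.15],"delta_rot": [0,0,0],"gripper": 0.2}
    - {"travel": [0,0,-0.4],"delta_rot": [0,0,0],"gripper": 0.2}
    - {"travel": [0,0,-0.45],"delta_rot": [0,-0.015,0],"gripper": 0.2}
    - {"travel": [0,0,-0.45],"delta_rot": [0,-0.03,0],"gripper": 0.2}
    - {"travel": [0,0,-0.45],"delta_rot": [0,-0.03,0],"gripper": 0.2}
    - {"travel": [0,0,-0.45],"delta_rot": [0,-0.03,0],"gripper": 0.2}
    - {"travel": [0,0,-0.45],"delta_rot": [0,-0.03,0],"gripper": 0.2}
    - {"travel": [0,0,-0.45],"delta_rot": [0,-0.03,0],"gripper": 0.2}

```text
clock: 4.95
tool_pos: [0.518, -0.1702, 0.1398]
eef_rot: [0.996, 0.029, 0.083, 0.005]
contact_force: [-0.5, 1.1, 0.2]
opening: 0.604
```

```bash
python3 g2.py
```

```text
4.95 [ 0.518  -0.1702  0.1398] 0.6035923479761328 [-0.5  1.1  0.2] [ 0.672  0.704 -0.675  2.026  0.882  0.521 -2.128]
0.065 [-0.0161 -0.0252  0.0582] [-0.0013  0.0025  0.0007] [-0.166  0.004  0.986]
0 [-0.0128 -0.0234  0.4915] [-0.0013  0.0025  0.0007] [-0.166  0.004  0.986]
```

>>> play_rows:
  commands:
    - {"travel": [-0.014,-0.024,0.0],"delta_rot": [0,0,0],"gripper": 0.2}
    - {"travel": [-0.014,-0.024,0.15],"delta_rot": [0,0,0],"gripper": 0.2}
    - {"travel": [-0.014,-0.024,0.25],"delta_rot": [0,0,0],"gripper": 0.2}
    - {"travel": [-0.014,-0.024,0.25],"delta_rot": [0,0,0],"gripper": 0.2}
    - {"travel": [-0.014,-0.024,0.25],"delta_rot": [0,0,0],"gripper": 0.2}

```text
clock: 5.58
tool_pos: [0.5225, -0.1667, 0.1029]
eef_rot: [0.996, 0.029, 0.083, 0.004]
contact_force: [0.7, -0.3, -0.1]
opening: 0.595
```

```bash
python3 g2.py
```

```text
5.575 [ 0.5225 -0.1667  0.1029] 0.5953208853593616 [ 0.7 -0.3 -0.1] [ 0.604  0.755 -0.581  2.049  0.988  0.433 -2.232]
0.065 [-0.0063  0.     -0.1889] [-0.0014  0.0022  0.0007] [-0.167  0.004  0.986]
0 [-0.0034  0.0019  0.2444] [-0.0014  0.0022  0.0007] [-0.167  0.004  0.986]
```

>>> play_rows:
  commands:
    - {"travel": [-0.004,0.001,0.1],"delta_rot": [0,0,0],"gripper": 0.2}
    - {"travel": [-0.004,0.001,0.18],"delta_rot": [0,0,0],"gripper": 0.2}
    - {"travel": [-0.004,0.001,0.24],"delta_rot": [0,0,0],"gripper": 0.2}
    - {"travel": [-0.004,0.001,0.24],"delta_rot": [0,0,0],"gripper": 0.2}
    - {"travel": [-0.004,0.001,0.24],"delta_rot": [0,0,0],"gripper": 0.2}

```text
clock: 6.2
tool_pos: [0.5279, -0.1672, 0.0671]
eef_rot: [0.996, 0.029, 0.083, 0.005]
contact_force: [-0.3, 0.1, -0.2]
opening: 0.597
```

```bash
python3 g2.py
```

```text
6.2 [ 0.5279 -0.1672  0.0671] 0.5968732438418233 [-0.3  0.1 -0.2] [ 0.54   0.808 -0.482  2.056  1.096  0.349 -2.333]
0.065 [-0.0019 -0.0023 -0.4303] [-0.0014  0.0022  0.0007] [-0.166  0.004  0.986]
0 [ 0.0011 -0.0004  0.003 ] [-0.0014  0.0022  0.0007] [-0.166  0.004  0.986]
```

On target with no contact force. Closing the gripper.

>>> play_rows:
  commands:
    - {"travel": [0,0,0],"delta_rot": [0,0,0],"gripper": -0.4}
    - {"travel": [0,0,0],"delta_rot": [0,0,0],"gripper": -0.6}
    - {"travel": [0,0,0],"delta_rot": [0,0,0],"gripper": -0.6}
    - {"travel": [0,0,0],"delta_rot": [0,0,0],"gripper": -0.6}
    - {"travel": [0,0,0],"delta_rot": [0,0,0],"gripper": -0.6}
  force: 40

```text
clock: 6.82
tool_pos: [0.5278, -0.1673, 0.0669]
eef_rot: [0.996, 0.029, 0.083, 0.005]
contact_force: [-0.2, -0.0, 0.3]
opening: 0.201
```

>>> play_rows:
  commands:
    - {"travel": [0,0,-0.03],"delta_rot": [0,0,0],"gripper": -0.6}
    - {"travel": [0,0,-0.1],"delta_rot": [0,0,0],"gripper": -0.6}
    - {"travel": [0,0,-0.25],"delta_rot": [0,0,0],"gripper": -0.6}
    - {"travel": [0,0,-0.5],"delta_rot": [0,0,0],"gripper": -0.6}
    - {"travel": [0,0,-0.75],"delta_rot": [0,0,0],"gripper": -0.6}
    - {"travel": [0,0,-0.95],"delta_rot": [0,0,0],"gripper": -0.6}
    - {"travel": [0,0,-0.95],"delta_rot": [0,0,0],"gripper": -0.6}
    - {"travel": [0,0,-0.95],"delta_rot": [0,0,0],"gripper": -0.6}

```text
clock: 7.82
tool_pos: [0.5035, -0.167, 0.2071]
eef_rot: [0.996, 0.029, 0.083, 0.005]
contact_force: [-0.2, -1.1, -0.0]
opening: 0.2
```

```bash
python3 g2.py
python3 - <<'E'
from h import *
s=viewer.snapshot("wrist"); cv2.imwrite("pics/w3.png",s["color"][:,:,::-1])
E
```

```text
7.825 [ 0.5035 -0.167   0.2071] 0.19950340385463 [-0.2 -1.1 -0. ] [ 0.771  0.603 -0.812  1.993  0.72   0.655 -1.99 ]
0.065 [ 0.0039 -0.0043  0.5169] [-0.0013  0.0026  0.0006] [-0.165  0.004  0.986]
0 [ 0.0074 -0.0026  0.9502] [-0.0013  0.0026  0.0006] [-0.165  0.004  0.986]
```

View pics/w3.png

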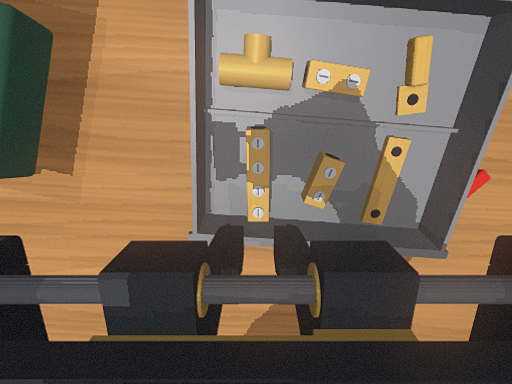

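The grip missed. The opening went to the commanded 0.2 (17.6 mm), so nothing stopped the fingers, and the connector is still in the crate at (258,173). I'll re-measure both it and the fingertips.

```bash
cat > m.py <<'E'
from g import *
def conn(cam):
    s=viewer.snapshot(cam); w=cloud(s); F=c-.026*nn
    for d in viewer.outline_of(cam,"connector_center")[:1]:
        m=d["pixels"]; T=w[m]; T=T[~np.isnan(T[:,0])]; h=(T-F)@nn; T=T[(h>.012)&(h<.06)]
        uv=np.stack([(T-c)@ex,(T-c)@ey],1).astype(np.float32); print(cam,d["conf"],d["at"],len(T),np.percentile((T-c)@nn,[5,50,95]).round(4),cv2.minAreaRect(uv))
    return s,w
E
python3 - <<'E'
from m import *
st=r.get_state(); p=st["tool_pos"]; q=R.from_quat(st["eef_rot"])
for cam in("wrist","scene","top"):
    s,w=conn(cam); 
    # fingers: points near TCP in tool frame
    t=q.inv().apply((w.reshape(-1,3)-p)); k=(abs(t[:,0])<.03)&(abs(t[:,1])<.06)&(t[:,2]<.03)&(t[:,2]>-.06)&~np.isnan(t[:,0])
    print("finger pts",k.sum(), np.percentile(t[k],[0,2,50,98,100],axis=0).round(3).tolist() if k.sum() else "")
    uv=rot(s["attitude"]).T@(p-s["origin"]); print("TCP px",s["cx"]+s["fx"]*uv[0]/-uv[2],s["cy"]+s["fy"]*uv[1]/uv[2])
    cv2.imwrite(f"pics/{cam}4.png",s["color"][:,:,::-1])
a=cv2.imread("pics/scene4.png")[80:260,100:300]; cv2.imwrite("pics/scene4c.png",cv2.resize(a,None,fx=3,fy=3))
E
```

```text
wrist 0.88 [257.0, 169.0] 2100 [-0.0026 -0.0011  0.0022] ((0.0005404874682426453, 0.0002251509577035904), (0.10909505188465118, 0.025991808623075485), 3.470205068588257)
finger pts 1698 [[-0.01, -0.024, -0.06], [-0.007, -0.023, -0.059], [0.009, -0.009, -0.049], [0.011, 0.023, -0.031], [0.011, 0.024, -0.029]]
TCP px 258.53693057961175 219.44116597044183
scene 0.91 [221.7, 188.7] 310 [-0.0078  0.0016  0.0051] ((0.0031466446816921234, 0.0006130794063210487), (0.10887450724840164, 0.025958921760320663), 3.359513521194458)
finger pts 119 [[-0.007, -0.023, -0.06], [-0.004, -0.023, -0.059], [0.009, 0.009, -0.046], [0.012, 0.022, -0.033], [0.013, 0.023, -0.032]]
TCP px 220.11800041029517 149.59079957573815
top 0.74 [286.3, 201.3] 243 [-0.0039  0.0006  0.0046] ((0.026547538116574287, 0.001672571524977684), (0.05941213294863701, 0.025015125051140785), 1.2898683547973633)
finger pts 0 
TCP px 293.91355033212295 221.2174892748508
```

View pics/scene4c.png

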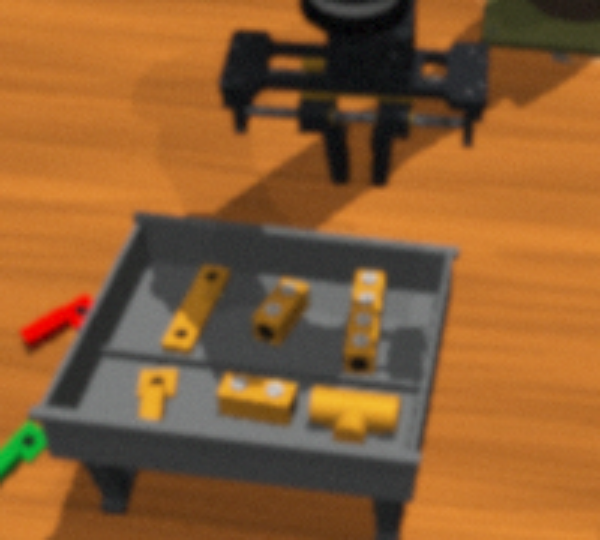

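The clouds show the real fingertips at tool z ≈ -30 mm. The reported TCP is therefore about 30 mm too far along the tool, and the jaws closed above the connector. I'll check how far back the gripper body is before going lower.

Run:
```python
from h import *
st=r.get_state(); p=st["tool_pos"]; q=R.from_quat(st["eef_rot"])
for cam in("scene","wrist"):
    s=viewer.snapshot(cam); w=cloud(s)
    t=q.inv().apply(w.reshape(-1,3)-p); t=t[~np.isnan(t[:,0])]
    t=t[(abs(t[:,0])<.07)&(abs(t[:,1])<.12)&(t[:,2]<.02)&(t[:,2]>-.2)]
    for z0 in np.arange(-.15,0,.008):
        k=t[(t[:,2]>=z0)&(t[:,2]<z0+.008)]
        if len(k): print(cam,round(z0,3),len(k),k[:,0].min().round(3),k[:,0].max().round(3),k[:,1].min().round(3),k[:,1].max().round(3))
```

```text
scene -0.15 107 -0.027 0.026 -0.089 0.089
scene -0.142 982 -0.035 0.037 -0.093 0.094
scene -0.134 227 -0.019 0.036 -0.093 0.092
scene -0.126 238 -0.017 0.037 -0.09 0.092
scene -0.118 313 -0.025 0.036 -0.084 0.086
scene -0.11 107 -0.005 0.036 -0.084 0.085
scene -0.102 20 -0.008 0.035 -0.085 0.083
scene -0.094 4 0.003 0.01 0.016 0.017
scene -0.086 37 -0.007 0.012 -0.025 0.024
scene -0.078 53 -0.007 0.012 -0.025 0.025
scene -0.07 39 0.0 0.012 -0.025 0.025
scene -0.062 38 0.002 0.012 -0.024 0.023
scene -0.054 37 -0.008 0.012 -0.022 0.023
scene -0.046 37 -0.004 0.012 -0.022 0.022
scene -0.038 16 0.001 0.011 -0.022 0.022
wrist -0.142 8827 0.02 0.025 -0.052 0.05
wrist -0.134 13094 0.021 0.025 -0.059 0.056
wrist -0.126 11562 0.015 0.035 -0.043 0.04
wrist -0.118 12875 0.006 0.035 -0.078 0.072
wrist -0.11 6667 -0.003 0.035 -0.08 0.079
wrist -0.102 3955 -0.009 0.035 -0.083 0.081
wrist -0.094 218 -0.011 0.018 -0.017 0.079
wrist -0.086 226 -0.011 0.011 -0.02 0.02
wrist -0.078 757 -0.011 0.011 -0.022 0.022
wrist -0.07 516 0.008 0.011 -0.024 0.024
wrist -0.062 552 -0.008 0.011 -0.024 0.024
wrist -0.054 598 -0.01 0.011 -0.024 0.024
wrist -0.046 374 -0.009 0.011 -0.023 0.023
wrist -0.038 293 -0.006 0.011 -0.022 0.022
wrist -0.03 5 0.008 0.009 -0.014 0.015
```

The body front is at about -95 mm instead of the nominal -64, so the whole tool really sits 30 mm behind the reported TCP. I'll correct for that and retry the grasp.

>>> play_rows:
  commands:
    - {"travel": [0.006,-0.003,0.2],"delta_rot": [0,0,0],"gripper": 0.2}
    - {"travel": [0.006,-0.003,0.4],"delta_rot": [0,0,0],"gripper": 0.2}
    - {"travel": [0.006,-0.003,0.6],"delta_rot": [0,0,0],"gripper": 0.2}
    - {"travel": [0.006,-0.003,0.75],"delta_rot": [0,0,0],"gripper": 0.2}
    - {"travel": [0.006,-0.003,0.75],"delta_rot": [0,0,0],"gripper": 0.2}
    - {"travel": [0.006,-0.003,0.75],"delta_rot": [0,0,0],"gripper": 0.2}

```text
clock: 9.02
tool_pos: [0.524, -0.1666, 0.0973]
eef_rot: [0.996, 0.029, 0.084, 0.005]
contact_force: [0.2, 0.4, 0.8]
opening: 0.602
```

```bash
sed -i 's/-.019+back)/-.019-.030+back)/' g2.py; python3 g2.py
```

```text
9.025 [ 0.524  -0.1666  0.0973] 0.6018715052194858 [0.2 0.4 0.8] [ 0.592  0.763 -0.565  2.049  1.002  0.42  -2.246]
0.065 [-0.0086  0.0018 -0.0277] [-0.0014  0.0021  0.0007] [-0.167  0.004  0.986]
0 [-0.0058  0.0037  0.4057] [-0.0014  0.0021  0.0007] [-0.167  0.004  0.986]
```

>>> play_rows:
  commands:
    - {"travel": [-0.006,0.003,0.1],"delta_rot": [0,0,0],"gripper": 0.2}
    - {"travel": [-0.006,0.003,0.2],"delta_rot": [0,0,0],"gripper": 0.2}
    - {"travel": [-0.006,0.003,0.3],"delta_rot": [0,0,0],"gripper": 0.2}
    - {"travel": [-0.006,0.003,0.35],"delta_rot": [0,0,0],"gripper": 0.2}
    - {"travel": [-0.006,0.003,0.38],"delta_rot": [0,0,0],"gripper": 0.2}
    - {"travel": [-0.006,0.003,0.38],"delta_rot": [0,0,0],"gripper": 0.2}

```text
clock: 9.78
tool_pos: [0.5324, -0.1675, 0.0406]
eef_rot: [0.996, 0.029, 0.083, 0.005]
contact_force: [0.2, 0.8, 0.0]
opening: 0.598
```

```bash
python3 g2.py
```

```text
9.775 [ 0.5324 -0.1675  0.0406] 0.5984330225092017 [0.2 0.8 0. ] [ 0.486  0.849 -0.397  2.055  1.186  0.28  -2.421]
0.065 [-0.0008 -0.0022 -0.4098] [-0.0013  0.0022  0.0006] [-0.167  0.004  0.986]
0 [ 0.0022 -0.0004  0.0235] [-0.0013  0.0022  0.0006] [-0.167  0.004  0.986]
```

>>> play_rows:
  commands:
    - {"travel": [0,0,0.014],"delta_rot": [0,0,0],"gripper": 0.2}
    - {"travel": [0,0,0.014],"delta_rot": [0,0,0],"gripper": -0.4}
    - {"travel": [0,0,0.014],"delta_rot": [0,0,0],"gripper": -0.8}
    - {"travel": [0,0,0.014],"delta_rot": [0,0,0],"gripper": -0.8}
    - {"travel": [0,0,0.014],"delta_rot": [0,0,0],"gripper": -0.8}
    - {"travel": [0,0,0.014],"delta_rot": [0,0,0],"gripper": -0.8}
  force: 40

```text
clock: 10.52
tool_pos: [0.5326, -0.1673, 0.0383]
eef_rot: [0.996, 0.029, 0.083, 0.004]
contact_force: [-0.7, 0.3, 1.9]
opening: 0.293
```

Gripped: the opening stopped at 0.293, which is 26 mm. Lifting.

>>> play_rows:
  commands:
    - {"travel": [0,0,-0.03],"delta_rot": [0,0,0],"gripper": -0.8}
    - {"travel": [0,0,-0.1],"delta_rot": [0,0,0],"gripper": -0.8}
    - {"travel": [0,0,-0.2],"delta_rot": [0,0,0],"gripper": -0.8}
    - {"travel": [0,0,-0.4],"delta_rot": [0,0,0],"gripper": -0.8}
    - {"travel": [0,0,-0.6],"delta_rot": [0,0,0],"gripper": -0.8}
    - {"travel": [0,0,-0.8],"delta_rot": [0,0,0],"gripper": -0.8}
    - {"travel": [0,0,-1.0],"delta_rot": [0,0,0],"gripper": -0.8}
    - {"travel": [0,0,-1.0],"delta_rot": [0,0,0],"gripper": -0.8}
    - {"travel": [0,0,-1.0],"delta_rot": [0,0,0],"gripper": -0.8}

```text
clock: 11.65
tool_pos: [0.5067, -0.1672, 0.1853]
eef_rot: [0.996, 0.029, 0.082, 0.005]
contact_force: [-0.8, 0.2, -4.1]
opening: 0.291
```

```bash
cat > held.py <<'E'
from h import *
def held(cam):
    st=r.get_state(); p=st["tool_pos"]; q=R.from_quat(st["eef_rot"])
    s=viewer.snapshot(cam); w=cloud(s)
    for d in viewer.outline_of(cam,"connector_center")[:1]:
        t=q.inv().apply(w[d["pixels"]]-p); t=t[~np.isnan(t[:,0])]; t=t[(abs(t[:,1])<.02)&(abs(t[:,0])<.08)&(t[:,2]>-.06)&(t[:,2]<.02)]
        print(cam,d["conf"],d["at"],len(t),(np.percentile(t,[1,50,99],axis=0).round(4).tolist() if len(t) else ""))
        if len(t)>50:
            pf=np.polyfit(t[:,0],t[:,2],1); print("slope z/x deg",np.degrees(np.arctan(pf[0])),"z at x=0",pf[1])
    return s
if __name__=="__main__":
    st=r.get_state(); print(st["q"].round(2),st["contact_force"].round(2),st["opening"],st["tool_pos"].round(4))
    for c in("wrist","scene"):
        s=held(c); cv2.imwrite(f"pics/{c}5.png",s["color"][:,:,::-1])
E
python3 held.py
```

```text
[ 0.74  0.63 -0.77  2.01  0.77  0.61 -2.03] [-0.81  0.17 -4.07] 0.2908494406393929 [ 0.5067 -0.1672  0.1853]
wrist 0.88 [258.2, 216.7] 8073 [[-0.0527, -0.0127, -0.0578], [0.0223, -0.0003, -0.0519], [0.0564, 0.0123, -0.036]]
slope z/x deg -4.3859110056894 z at x=0 -0.04981148027733566
scene 0.69 [383.1, 227.8] 0
```

View pics/wrist5.png

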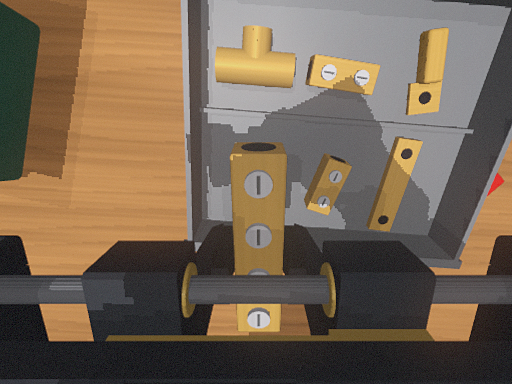

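```bash
cat > pl.py <<'E'
from h import *
# measured connector in tool frame -> pitch (deg) about tool y, top-centre
def fit(cam="wrist"):
    st=r.get_state(); p=st["tool_pos"]; q=R.from_quat(st["eef_rot"])
    s=viewer.snapshot(cam); w=cloud(s); d=viewer.outline_of(cam,"connector_center")[0]
    t=q.inv().apply(w[d["pixels"]]-p); t=t[~np.isnan(t[:,0])]; t=t[(abs(t[:,1])<.011)&(abs(t[:,0])<.07)&(t[:,2]>-.07)&(t[:,2]<.02)]
    k=np.ones(len(t),bool)
    for e in(.008,.004,.0025,.002,.002):
        A=np.c_[t[:,0],t[:,1],np.ones(len(t))]; f=np.linalg.lstsq(A[k],t[k,2],rcond=None)[0]; k=abs(A@f-t[:,2])<e
    top=t[k]; print(k.sum(),"pitch",np.degrees(np.arctan(f[0])),"roll",np.degrees(np.arctan(f[1])),"z0",f[2],"x",np.percentile(top[:,0],[0.2,99.8]),"y",np.percentile(top[:,1],[1,99]),"yaw",cv2.minAreaRect(top[:,:2].astype(np.float32)))
    return f
E
python3 -c "
from pl import *
fit()"
```

```text
5105 pitch -6.198924868272183 roll -0.1933018268400699 z0 -0.04969707327899908 x [-0.05415068  0.05443537] y [-0.01081409  0.01082841] yaw ((-0.0003728345036506653, 7.236376404762268e-07), (0.02199542708694935, 0.10979332029819489), 89.99784851074219)
```

```bash
cat > place.py <<'E'
from h import *
YAW=np.radians(-9.64); SPOT=np.array([.6071,.1617]); a=np.radians(-6.35)
xt=np.array([np.cos(a),0,np.sin(a)]); ut=np.array([np.sin(a),0,-np.cos(a)])  # connector x, up in tool
B=np.stack([xt,np.cross(ut,xt),ut],1); W=R.from_euler("z",YAW).as_matrix()
Q=R.from_matrix(W@B.T); bc=np.array([0,0,-.0499])-.026*ut
def pose(zb): return np.r_[SPOT,zb]-Q.apply(bc),Q
def bottom(st): return R.from_quat(st["eef_rot"]).apply(bc)+st["tool_pos"]
if __name__=="__main__":
    s=r.get_state(); p0=s["tool_pos"]; q0=R.from_quat(s["eef_rot"])
    print(round(s["clock"],2),"bottom",bottom(s).round(4),s["opening"].round(3),"F",s["contact_force"].round(2),s["q"].round(2))
    for b in(.23,.17,.15): print(b,pose(b)[0].round(4),*rel(*pose(b),p0,q0))
E
python3 place.py
```

```text
Traceback (most recent call last):
  File "place.py", line 10, in <module>
    print(round(s["clock"],2),"bottom",bottom(s).round(4),s["opening"].round(3),"F",s["contact_force"].round(2),s["q"].round(2))
                                                          ^^^^^^^^^^^^^^^^^^
AttributeError: 'float' object has no attribute 'round'
```

```bash
sed -i 's/s\["opening"\].round(3)/round(s["opening"],3)/' place.py; python3 place.py
```

```text
11.95 bottom [ 0.5063 -0.1663  0.2096] 0.285 F [ 0.71 -0.59 -3.63] [ 0.74  0.63 -0.77  2.01  0.77  0.61 -2.03]
0.23 [0.6017 0.1626 0.2064] [ 0.7726 -2.1521 -0.0424] [ 0.0023 -0.0879  0.0724]
0.17 [0.6017 0.1626 0.1464] [ 0.7068 -2.1574  0.3521] [ 0.0023 -0.0879  0.0724]
0.15 [0.6017 0.1626 0.1264] [ 0.6849 -2.1592  0.4836] [ 0.0023 -0.0879  0.0724]
```

>>> play_rows:
  commands:
    - {"travel": [0.05,-0.1,-0.2],"delta_rot": [0,0,0],"gripper": -0.8}
    - {"travel": [0.12,-0.3,-0.3],"delta_rot": [0,-0.02,0.02],"gripper": -0.8}
    - {"travel": [0.2,-0.55,-0.35],"delta_rot": [0,-0.04,0.03],"gripper": -0.8}
    - {"travel": [0.28,-0.8,-0.35],"delta_rot": [0,-0.06,0.04],"gripper": -0.8}
    - {"travel": [0.35,-1.0,-0.35],"delta_rot": [0.002,-0.08,0.06],"gripper": -0.8}
    - {"travel": [0.35,-1.0,-0.35],"delta_rot": [0.002,-0.088,0.072],"gripper": -0.8}

```text
clock: 12.7
tool_pos: [0.5433, -0.0097, 0.2444]
eef_rot: [0.995, -0.082, -0.054, -0.006]
contact_force: [0.0, 0.1, -4.6]
opening: 0.289
```

```bash
python3 place.py
```

```text
12.7 bottom [ 0.5487 -0.0106  0.268 ] 0.289 F [ 0.01  0.07 -4.64] [ 0.39  0.68 -0.78  1.64  0.46  1.13 -2.26]
0.23 [0.6017 0.1626 0.2064] [ 0.2235 -1.1963  0.2331] [-0.0005 -0.0004  0.0015]
0.17 [0.6017 0.1626 0.1464] [ 0.2672 -1.1954  0.6307] [-0.0005 -0.0004  0.0015]
0.15 [0.6017 0.1626 0.1264] [ 0.2817 -1.1951  0.7633] [-0.0005 -0.0004  0.0015]
```

>>> play_rows:
  commands:
    - {"travel": [0.06,-0.25,0],"delta_rot": [0,0,0],"gripper": -0.8}
    - {"travel": [0.12,-0.5,0],"delta_rot": [0,0,0],"gripper": -0.8}
    - {"travel": [0.18,-0.75,0.05],"delta_rot": [0,0,0],"gripper": -0.8}
    - {"travel": [0.22,-1.0,0.1],"delta_rot": [0,0,0],"gripper": -0.8}
    - {"travel": [0.22,-1.0,0.1],"delta_rot": [0,0,0],"gripper": -0.8}

```text
clock: 13.32
tool_pos: [0.597, 0.1323, 0.2247]
eef_rot: [0.995, -0.081, -0.055, -0.005]
contact_force: [-0.2, -0.7, -4.0]
opening: 0.29
```

```bash
python3 place.py
```

```text
13.32 bottom [0.6025 0.1314 0.2483] 0.29 F [-0.19 -0.67 -4.04] [ 0.11  0.79 -0.75  1.45  0.47  1.19 -2.43]
0.23 [0.6017 0.1626 0.2064] [ 0.0111 -0.2045  0.1217] [-0.0001  0.0002  0.0017]
0.17 [0.6017 0.1626 0.1464] [ 0.0556 -0.2041  0.5192] [-0.0001  0.0002  0.0017]
0.15 [0.6017 0.1626 0.1264] [ 0.0704 -0.204   0.6518] [-0.0001  0.0002  0.0017]
```

>>> play_rows:
  commands:
    - {"travel": [0.01,-0.1,0.1],"delta_rot": [0,0,0],"gripper": -0.8}
    - {"travel": [0.03,-0.2,0.2],"delta_rot": [0,0,0],"gripper": -0.8}
    - {"travel": [0.035,-0.2,0.32],"delta_rot": [0,0,0.001],"gripper": -0.8}
    - {"travel": [0.035,-0.2,0.32],"delta_rot": [0,0,0.001],"gripper": -0.8}
    - {"travel": [0.035,-0.2,0.32],"delta_rot": [0,0,0.001],"gripper": -0.8}

```text
clock: 13.95
tool_pos: [0.6029, 0.1577, 0.1775]
eef_rot: [0.995, -0.086, -0.054, -0.004]
contact_force: [0.1, 0.2, -3.9]
opening: 0.295
```

```bash
python3 place.py
python3 - <<'E'
from pl import *
fit()
s=viewer.snapshot("wrist"); w=cloud(s); cv2.imwrite("pics/w6.png",s["color"][:,:,::-1])
P=w.reshape(-1,3); P=P[~np.isnan(P[:,0])]; k=P[(P[:,2]>.12)&(P[:,2]<.17)]; print("plate z wrist",len(k),np.percentile(k[:,2],[5,50,95]).round(4), k.min(0).round(3),k.max(0).round(3))
d=viewer.pinpoint("scene","scale_spot")
s=viewer.snapshot("scene"); cv2.imwrite("pics/s6.png",cv2.resize(s["color"][100:300,280:480,::-1],None,fx=3,fy=3))
E
```

```text
13.95 bottom [0.6084 0.1568 0.2011] 0.295 F [ 0.06  0.2  -3.87] [ 0.05  0.85 -0.72  1.47  0.51  1.12 -2.49]
0.23 [0.6017 0.1626 0.2064] [-0.0349 -0.0303 -0.1899] [ 0.0005 -0.0005 -0.0011]
0.17 [0.6017 0.1626 0.1464] [ 0.0087 -0.0311  0.2077] [ 0.0005 -0.0005 -0.0011]
0.15 [0.6017 0.1626 0.1264] [ 0.0232 -0.0313  0.3403] [ 0.0005 -0.0005 -0.0011]
5112 pitch -6.248300691559303 roll -0.6014852761815839 z0 -0.04947105294296013 x [-0.05405096  0.05489695] y [-0.01084672  0.01083147] yaw ((0.00012712180614471436, 2.960674464702606e-06), (0.021992702037096024, 0.10977458953857422), 89.99974060058594)
plate z wrist 56101 [0.1423 0.1435 0.1668] [0.472 0.078 0.141] [0.761 0.35  0.17 ]
```

View pics/s6.png

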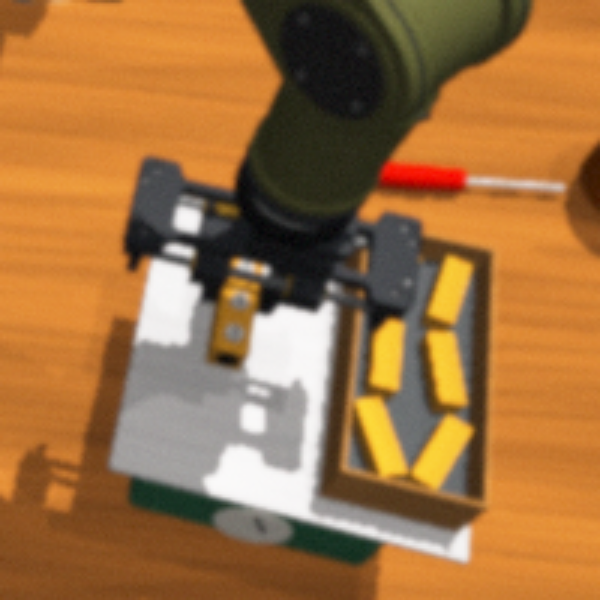

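The scene view shows the connector held level over the bare half, at about (235,320) in the crop, clear of the carton. Next I'll lower to about 8 mm above the plate, then go down in small steps watching the force.

>>> play_rows:
  commands:
    - {"travel": [0.005,-0.03,0.1],"delta_rot": [0,0,-0.001],"gripper": -0.8}
    - {"travel": [0.01,-0.03,0.2],"delta_rot": [0,0,-0.001],"gripper": -0.8}
    - {"travel": [0.02,-0.03,0.29],"delta_rot": [0,0,-0.001],"gripper": -0.8}
    - {"travel": [0.02,-0.03,0.3],"delta_rot": [0,0,-0.001],"gripper": -0.8}
    - {"travel": [0.02,-0.03,0.3],"delta_rot": [0,0,-0.001],"gripper": -0.8}
    - {"travel": [0.02,-0.03,0.3],"delta_rot": [0,0,-0.001],"gripper": -0.8}

```text
clock: 14.95
tool_pos: [0.602, 0.1634, 0.133]
eef_rot: [0.995, -0.084, -0.054, -0.004]
contact_force: [-0.9, 0.2, -4.0]
opening: 0.289
```

```bash
python3 place.py
```

```text
14.95 bottom [0.6074 0.1625 0.1566] 0.289 F [-0.93  0.23 -3.95] [ 0.04  0.9  -0.69  1.51  0.54  1.03 -2.53]
0.23 [0.6017 0.1626 0.2064] [-0.0541  0.0058 -0.4863] [ 0.0002 -0.0007  0.0002]
0.17 [0.6017 0.1626 0.1464] [-0.0108  0.0056 -0.0887] [ 0.0002 -0.0007  0.0002]
0.15 [0.6017 0.1626 0.1264] [0.0037 0.0056 0.0439] [ 0.0002 -0.0007  0.0002]
```

>>> play_rows:
  commands:
    - {"travel": [0.002,0.005,0.02],"delta_rot": [0,0,0],"gripper": -0.8}
    - {"travel": [0.005,0.005,0.045],"delta_rot": [0,0,0],"gripper": -0.8}
    - {"travel": [0.006,0.005,0.055],"delta_rot": [0,0,0],"gripper": -0.8}
    - {"travel": [0.006,0.005,0.055],"delta_rot": [0,0,0],"gripper": -0.8}
    - {"travel": [0.006,0.005,0.055],"delta_rot": [0,0,0],"gripper": -0.8}

```text
clock: 15.58
tool_pos: [0.6015, 0.1625, 0.1242]
eef_rot: [0.995, -0.084, -0.055, -0.004]
contact_force: [0.7, 0.3, -4.5]
opening: 0.293
```

>>> play_rows:
  commands:
    - {"travel": [0.001,0,0.007],"delta_rot": [0,0,0],"gripper": -0.8}
    - {"travel": [0.002,0,0.014],"delta_rot": [0,0,0],"gripper": -0.8}
    - {"travel": [0.002,0,0.02],"delta_rot": [0,0,0],"gripper": -0.8}
    - {"travel": [0.002,0,0.02],"delta_rot": [0,0,0],"gripper": -0.8}
    - {"travel": [0.002,0,0.02],"delta_rot": [0,0,0],"gripper": -0.8}

```text
clock: 16.2
tool_pos: [0.6014, 0.1624, 0.1211]
eef_rot: [0.995, -0.084, -0.055, -0.004]
contact_force: [-0.3, 0.5, -4.1]
opening: 0.292
```

```bash
python3 place.py
```

```text
16.2 bottom [0.6068 0.1615 0.1447] 0.292 F [-0.33  0.54 -4.07] [ 0.03  0.91 -0.69  1.52  0.55  1.01 -2.53]
0.23 [0.6017 0.1626 0.2064] [-0.0605 -0.0009 -0.5652] [ 0.0004 -0.0004  0.0002]
0.17 [0.6017 0.1626 0.1464] [-0.0168 -0.0014 -0.1676] [ 0.0004 -0.0004  0.0002]
0.15 [0.6017 0.1626 0.1264] [-0.0022 -0.0015 -0.0351] [ 0.0004 -0.0004  0.0002]
```

Not touching yet (-4.1 N). Going down about 1.5 mm per call.

>>> play_rows:
  commands:
    - {"travel": [0.0005,0,0.005],"delta_rot": [0,0,0],"gripper": -0.8}
    - {"travel": [0.001,0,0.01],"delta_rot": [0,0,0],"gripper": -0.8}
    - {"travel": [0.001,0,0.01],"delta_rot": [0,0,0],"gripper": -0.8}
    - {"travel": [0.001,0,0.01],"delta_rot": [0,0,0],"gripper": -0.8}

```text
clock: 16.7
tool_pos: [0.6014, 0.1624, 0.1197]
eef_rot: [0.995, -0.084, -0.055, -0.004]
contact_force: [-0.4, 0.4, -3.3]
opening: 0.289
```

>>> play_rows:
  commands:
    - {"travel": [0.0005,0,0.005],"delta_rot": [0,0,0],"gripper": -0.8}
    - {"travel": [0.001,0,0.01],"delta_rot": [0,0,0],"gripper": -0.8}
    - {"travel": [0.001,0,0.01],"delta_rot": [0,0,0],"gripper": -0.8}
    - {"travel": [0.001,0,0.01],"delta_rot": [0,0,0],"gripper": -0.8}

```text
clock: 17.2
tool_pos: [0.6015, 0.1624, 0.1182]
eef_rot: [0.995, -0.084, -0.054, -0.004]
contact_force: [1.4, -0.0, -1.8]
opening: 0.292
```

>>> play_rows:
  commands:
    - {"travel": [0.0005,0,0.005],"delta_rot": [0,0,0],"gripper": -0.8}
    - {"travel": [0.001,0,0.01],"delta_rot": [0,0,0],"gripper": -0.8}
    - {"travel": [0.001,0,0.01],"delta_rot": [0,0,0],"gripper": -0.8}
    - {"travel": [0.001,0,0.01],"delta_rot": [0,0,0],"gripper": -0.8}

```text
clock: 17.7
tool_pos: [0.6015, 0.1625, 0.1167]
eef_rot: [0.995, -0.084, -0.054, -0.004]
contact_force: [-0.1, -0.3, 0.4]
opening: 0.289
```

```bash
python3 place.py; python3 -c "
from pl import *
fit()
import time
for i in range(4):
    print(r.get_state()['contact_force'].round(2)); viewer.snapshot('scene')"
```

```text
17.7 bottom [0.6069 0.1616 0.1403] 0.289 F [-0.13 -0.26  0.38] [ 0.03  0.92 -0.68  1.52  0.56  1.01 -2.53]
0.23 [0.6017 0.1626 0.2064] [-0.064  -0.0007 -0.5944] [ 0.0003 -0.0005  0.0002]
0.17 [0.6017 0.1626 0.1464] [-0.0204 -0.0012 -0.1968] [ 0.0003 -0.0005  0.0002]
0.15 [0.6017 0.1626 0.1264] [-0.0059 -0.0013 -0.0643] [ 0.0003 -0.0005  0.0002]
5124 pitch -6.167488568886572 roll -0.26693302945771924 z0 -0.0494582731003018 x [-0.05419848  0.05494886] y [-0.01081729  0.01084111] yaw ((5.276501178741455e-05, 2.752058207988739e-06), (0.10999029129743576, 0.021990029141306877), 0.002387760207056999)
[ 1.16  0.   -0.14]
[ 0.58 -0.96  0.23]
[ 0.73 -0.19  0.73]
[ 0.71  0.56 -0.62]
```

The plate now carries the whole weight (force about 0). Opening slowly, then withdrawing straight up.

>>> play_rows:
  commands:
    - {"travel": [0,0,0],"delta_rot": [0,0,0],"gripper": -0.4}
    - {"travel": [0,0,0],"delta_rot": [0,0,0],"gripper": -0.35}
    - {"travel": [0,0,0],"delta_rot": [0,0,0],"gripper": -0.25}
    - {"travel": [0,0,0],"delta_rot": [0,0,0],"gripper": -0.1}
    - {"travel": [0,0,0],"delta_rot": [0,0,0],"gripper": 0.1}
    - {"travel": [0,0,0],"delta_rot": [0,0,0],"gripper": 0.1}

```text
clock: 18.75
tool_pos: [0.6013, 0.1624, 0.1166]
eef_rot: [0.995, -0.084, -0.055, -0.004]
contact_force: [0.4, 0.7, -0.4]
opening: 0.547
```

>>> play_rows:
  commands:
    - {"travel": [-0.005,0,-0.05],"delta_rot": [0,0,0],"gripper": 0.1}
    - {"travel": [-0.015,0,-0.15],"delta_rot": [0,0,0],"gripper": 0.1}
    - {"travel": [-0.03,0,-0.3],"delta_rot": [0,0,0],"gripper": 0.1}
    - {"travel": [-0.05,0,-0.5],"delta_rot": [0,0,0],"gripper": 0.1}
    - {"travel": [-0.08,0,-0.75],"delta_rot": [0,0,0],"gripper": 0.1}
    - {"travel": [-0.1,0,-1.0],"delta_rot": [0,0,0],"gripper": 0.1}
    - {"travel": [-0.1,0,-1.0],"delta_rot": [0,0,0],"gripper": 0.1}
    - {"travel": [-0.1,0,-1.0],"delta_rot": [0,0,0],"gripper": 0.1}

```text
clock: 19.75
tool_pos: [0.6026, 0.1621, 0.2675]
eef_rot: [0.995, -0.084, -0.055, -0.004]
contact_force: [-0.0, -0.3, 0.8]
opening: 0.552
```

Run:
```python
from h import *
from place import SPOT,W
print(r.get_state()["contact_force"].round(2),r.get_state()["q"].round(2))
for cam in("wrist","scene"):
    s=viewer.snapshot(cam); w=cloud(s); d=viewer.outline_of(cam,"connector_center")
    for e in d[:2]:
        T=w[e["pixels"]]; T=T[~np.isnan(T[:,0])]; T=T[(T[:,2]>.15)&(T[:,2]<.19)&(abs(T[:,1]-.16)<.08)]
        if len(T)>30:
            L=(T[:,:2]-SPOT)@W[:2,:2]; A=np.c_[L,np.ones(len(L))]; print(cam,e["conf"],e["at"],np.percentile(T[:,2],[5,50,95]).round(4),"plate-frame rect",cv2.minAreaRect(L.astype(np.float32)),"slopes",np.linalg.lstsq(A,T[:,2],rcond=None)[0].round(3))
    cv2.imwrite(f"pics/{cam}7.png",s["color"][:,:,::-1])
```

```text
[-0.05 -0.34  0.79] [ 0.05  0.76 -0.75  1.36  0.44  1.29 -2.44]
wrist 0.91 [257.7, 162.3] [0.1642 0.1656 0.1689] plate-frame rect ((0.0006306655704975128, -0.0004996191710233688), (0.10946191847324371, 0.025849539786577225), 0.1967741847038269) slopes [-0.008  0.004  0.166]
scene 0.61 [353.2, 209.6] [0.1556 0.1679 0.172 ] plate-frame rect ((0.000593915581703186, -0.0008337767794728279), (0.11051496863365173, 0.026758423075079918), 0.005230173002928495) slopes [-0.033  0.118  0.167]
```

View pics/scene7.png

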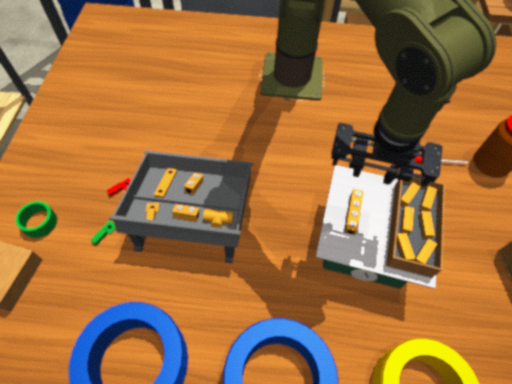

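The connector lies flat at (354,211), within 1 mm of the spot and parallel to the plate. The other five parts are still in the crate, and the gripper is clear. Handing in.

```bash
python3 -c "
from h import *
print(r.finish_job())"
```

```text
the job is handed in; nothing more can be done
None
```

The long four-screw connector is lying flat in the middle of the bare half of the scale's plate, and I handed the job in at about 20 s of the 54 s allowed.

**Placing:** I lowered the connector until the plate carried its whole weight (wrist force about 0 N), then opened the fingers slowly and lifted straight up.

**Last checks:** The wrist and scene cameras both put it within 1 mm of the spot and within 0.2° of the plate's direction. The wrist view showed its top level to about 0.5°. The scene picture shows the other five parts still in the crate and the gripper clear.

**What disagreed or failed:**
- **First grasp closed on air:** the reported tool position was about 30 mm too far along the fingers. I measured this in two camera views and corrected for it; the second grasp held.
- **Joint limit on the first descent:** at the full 16° tilt, joint 6 ran into its lower limit and joint 7 came very close to its own. I backed off, approached at about 10°, and levelled the connector again when placing it.
- **Scene-camera tilt reading:** its final tilt figure for the connector is not usable, because its outline included the side faces. I relied on the wrist view for flatness.

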